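# Fetch a tin from under the wire shelf with a reacher

### The job

A round tin has slid deep into the low gap under the wire shelf. Take the reacher by its upright grip and trigger, push its open jaws into the gap around the tin, squeeze the trigger so that the jaws close on it, and draw it out, upright, onto the open table in front of the shelf, about two fingers' width or more clear of it. Then let go, leaving the tin standing there and the reacher lying on the table with its jaws sprung open; never touch the tin with the robot itself, and leave the carton in the gap where it is.

Things in the scene. Friction and masses are not known exactly. Their poses are not given: they have to be found in the camera images.
- shelf: Fixed low black wire shelf 400 mm wide, 260 deep; open all round between four 14 mm corner posts; 90 mm clear under the wire deck, stock on the deck's back third to 190 mm high. Origin: on the table under the front edge's middle; x along the front edge, y level into the gap (shelf fills y 0 to 260 mm), z up. Front faces roughly the world's -y.
- reacher: Grey reacher 320 mm long, 0.34 kg, lying pistol grip up; slides well along its shaft; shoved sideways it rolls in the grasp, so lift it about 10 mm to turn or shift it. Origin: on the underside below the grip; x along the shaft to the jaws, z up. Housing x -60 to 60 mm, 56 wide, 45 high; shaft to x 150; head x 150 to 180, 60 wide, 45 high. Held by grip and trigger (grip_point).
- grip_point (a point): Where to hold the reacher: 92 mm above its origin, midway between two flat upright plates 30 mm wide in y, z 50 to 125 mm: the fixed grip plate (outer face x -31 mm) and the trigger plate ahead of it (outer face x +31 mm released). Fingers closing along the reacher's x over these outer faces, 62 mm apart, squeeze the trigger; with even closing the reacher shifts forward by half the squeeze.
- trigger (a joint): Travel of the trigger plate towards the grip plate, m: 0 released, jaws fully open; 0.022 fully squeezed, outer faces 40 mm apart, jaw tips meeting. Each jaw turns 0.027 rad per mm; they close on the tin at about 0.0155 (faces about 46 mm apart). Return spring 6 N at 0, 12.6 N at 0.022; a grip of 20 to 40 N holds the tin well, and 3 to 4 mm of squeeze is enough to carry the reacher.
- jaw_centre (a point): Point on the reacher 225 mm ahead of its origin along x, 25 mm above its underside: where the tin's axis lies with the jaws closed on it.
- jaw_left: Cupped black jaw on the reacher's +y side, swinging level, z 10 to 40 mm. Origin: its hinge, 170 mm ahead of the reacher's origin, 20 mm to +y, 25 mm up. Open, the two tips are at x 245 mm with 100 mm clear between them; 136 mm over the jaws' outsides. Closed on the tin, the inturned tips reach x 255 mm and hook partly behind it.
- jaw_right: Cupped black jaw on the reacher's -y side, swinging level, z 10 to 40 mm. Origin: its hinge, 170 mm ahead of the reacher's origin, 20 mm to -y, 25 mm up. Open, the two tips are at x 245 mm with 100 mm clear between them; 136 mm over the jaws' outsides. Closed on the tin, the inturned tips reach x 255 mm and hook partly behind it.
- tin: Plain metal round tin with a lid, 60 mm diameter, 50 mm high, 110 to 230 g, standing upright under the shelf, its axis 90 to 130 mm behind the front edge. Origin: centre of its underside; z up.
- carton: Plain cardboard carton 50 x 75 x 35 mm high, the other thing in the gap, about 160 mm to one side of the tin. Origin: centre of its underside.
Mind the look-alikes: they are no part of the job. There is more than one size of the tin; the one meant has the size given above.

How it is judged:
By the outcome, as a careful person would: the job done as asked, in the order asked, and still so for the second after the job is handed in, with the robot touching nothing.
It also fails if it takes over 48 s, if anything falls off the work surface, if the arm or the gripper's body presses on something with over 40 N, if the wrist force passes 120 N, or if a joint passes its speed limit or range.

### The arm

A 6-joint arm with a two-finger parallel gripper is mounted at the origin on the work surface. World frame = base frame: x ahead of the robot, y to its left, z up, the work surface at z = 0. Lengths are in m, angles in rad, forces in N, time in s.
With the tool pointing down it reaches from about 0.3 to 0.875 m from the base axis. Payload 6.4 kg.
Tool frame: the origin (TCP) lies at the very end of the fingers, on their centre line; the grasp point (between the pads) lies 19 mm behind it (r.hold_point_z is the distance from the TCP to the grasp point, in m); z points along the fingers, y is the line along which they close (so a half turn about z gives the same grasp; the last joint's range is limited). The gripper opens to 88 mm and grips with 3 to 60 N. Pads are 18 mm wide; open, the fingers measure 123 mm over their backs; the gripper's body (75 mm by 187 mm) begins 45 mm behind the grasp point.
Start: joints at [-1.492, 0.181, 1.607, -0, 1.354, -0.206], TCP at [0.162, -0.552, 0.199] pointing down, gripper open.
Joint ranges: [-2.99, 2.99], [-0.89, 2.07], [0.3, 2.58], [-1.14, 4.28], [0, 2.63], [-3.12, 3.12]. Speed limits (rad/s): [2.57, 2.57, 3.01, 3.14, 3.14, 3.14].

### API

Orientations are given as a rotation vector (axis times angle).
In Python, from cell import r gives the robot as it stands.
- The arm moves only by the tool jog_arm, never from a script. Its argument "steps" is a list of rows, each a list of 6 numbers: the shift along the tool's x, y, z scaled (see below), then the turn, a rotation vector about the tool's x, y, z scaled (see below). In form: [[dx, dy, dz, rx, ry, rz], ...]. A call has 1 to 8 rows; each row is the pose to reach, as a shift and turn from the pose commanded when the call began, along the tool's axes at that moment; what a row does not reach only later rows make up. The controller multiplies each number of a shift by 0.15 m and each number of a turn by 45 degrees. A row lasts 1/8 s, in which the tool goes at most 62.5 mm and 10.7 degrees, less where a joint would pass 70% of its speed; a pose out of reach is approached as far as the arm can. A call with a number of a shift or a turn outside -1 to 1 is refused whole. A call with a gripper value outside its range is refused whole. "grip" is the opening, from 0 (shut) to 1 (fully open), set as the call begins (left out, the last holds). The fingers move at their own pace and stop on an object; "newtons" is the grip in N (left out, the last holds). Time passes only in rows, so rows that repeat a pose let the fingers close. It gives the time, the measured TCP pose, the force, the opening and the grip force at its end, in the units of the state.
- r.state(): the state, without advancing time (a new reading comes with each control period).
- r.capture(name): name is "scene" or "top" or "wrist"; returns (picture, depth): 480x640x3 uint8, red, green, blue; 480x640 float32, m along the optical axis (not along the pixel's ray), 0 where there is no reading.
- r.camera_info(name): a dict with "camera_matrix" (3x3 intrinsics, pixels), "R" (3x3) and "t" (3): a world point X has camera coordinates R X + t; the wrist camera has in their place "tool_from_camera" (4x4, takes a point from camera to tool coordinates, whose origin is the TCP and whose axes are the flange's). Camera axes: x right, y down, z forward; pixel columns grow to the right and rows downward; lengths in m; the calibration is good to about 2 mm. A picture is of the moment at which its call begins: read the wrist's pose just before it. camera_info takes no time and is no camera call.
- r.hand_in(): hands the job in; it is judged then, once.
The state is a dict: "t": time; "joint_positions": joint angles; "qd": joint speeds; "joint_torque": joint torques, N m; "tcp_pos": TCP position; "eef_rot": TCP orientation; "ft_force": force on the tool from outside, world axes, zero at the start; "ft_torque": the same for the moment, N m; "width": finger opening in m; "grip_force": force on a finger pad.
Only numpy, scipy, OpenCV 4.12 (cv2) and the standard library are available. Lean on these libraries where they do the work, as an engineer would, in place of code of your own. Each camera call takes 0.05 s, during which the arm holds its last target. There are 200 camera calls.

## Working session

There is one attempt and no reset: what is moved stays moved. The work goes in short steps, Python scripts to look and compute and a tool call to move; the robot and the scene stay as the last step left them, time stands still between calls to the robot, and variables do not carry over. Pictures are saved under pics/ and viewed, at most 10 in all, crops included, and the job is handed in when it is done.

Besides the shell and the picture viewer there is one more tool, called as a command line: name --pt "numbers of a row" for each row, then --argument value for the rest. jog_arm: Moves the arm, as the interface text tells. Its arguments: {"type":"object","properties":{"steps":{"type":"array","items":{"type":"array","items":{"type":"number"}}},"grip":{"type":"number"},"newtons":{"type":"number"}},"required":["steps"]}

```bash
mkdir -p pics
cat > h.py <<'E'
import numpy as np,cv2
from cell import r
from scipy.spatial.transform import Rotation as Ro
def cap(n,f=None):
    s=r.state();p,d=r.capture(n)
    if f: cv2.imwrite('pics/'+f,cv2.cvtColor(p,cv2.COLOR_RGB2BGR))
    return s,p,d
def ext(n,s=None):
    c=r.camera_info(n);K=np.array(c['camera_matrix'])
    if 'R' in c:
        R=np.array(c['R']);t=np.array(c['t']);return K,R.T,-R.T@t
    T=np.array(c['tool_from_camera']);Rt=Ro.from_rotvec(s['eef_rot']).as_matrix()
    return K,Rt@T[:3,:3],Rt@T[:3,3]+np.array(s['tcp_pos'])
def cloud(n,s,d):
    K,R,o=ext(n,s);v,u=np.mgrid[:480,:640]
    ray=np.stack([(u-K[0,2])/K[0,0],(v-K[1,2])/K[1,1],np.ones_like(u)],-1)
    return (ray*d[...,None])@R.T+o
def onplane(n,s,uv,z):
    K,R,o=ext(n,s);uv=np.atleast_2d(uv)
    ray=np.c_[(uv[:,0]-K[0,2])/K[0,0],(uv[:,1]-K[1,2])/K[1,1],np.ones(len(uv))]@R.T
    return o+ray*((z-o[2])/ray[:,2])[:,None]
E
python3 - <<'E'
from h import *
for n in('scene','top'):
    s,p,d=cap(n,n+'0.png');np.savez(n+'0.npz',p=p,d=d)
    K,R,o=ext(n,s);print(n,o.round(3),R[:,2].round(2),K[0,0])
print(s)
E
```

```text
scene [1.227 0.037 0.857] [-0.64  0.06 -0.77] 449.4934780832666
top [0.438 0.127 1.045] [ 0.16 -0.02 -0.99] 450.59687240120684
{'t': 0.05, 'joint_positions': array([-1.49230056e+00,  1.81535056e-01,  1.60794059e+00, -1.98090817e-05,
        1.35382844e+00, -2.06317635e-01]), 'qd': array([ 0.00136158,  0.00046263, -0.00067119, -0.00073334, -0.00125006,
        0.00084825]), 'joint_torque': array([ 6.90537199e-04, -4.35193527e+01, -3.43037117e+01,  7.05443113e-02,
        3.40473570e-02, -4.86749491e-05]), 'tcp_pos': array([ 0.1615163 , -0.55124217,  0.19814615]), 'eef_rot': array([-3.10809839e+00, -4.45637321e-01, -1.41300782e-04]), 'ft_force': array([ 0.88709197,  0.3025014 , -0.85656257]), 'ft_torque': array([-0.02733246, -0.03773034, -0.00933128]), 'grip_force': 0.0, 'width': 0.0881945028133398}
```

View pics/scene0.png

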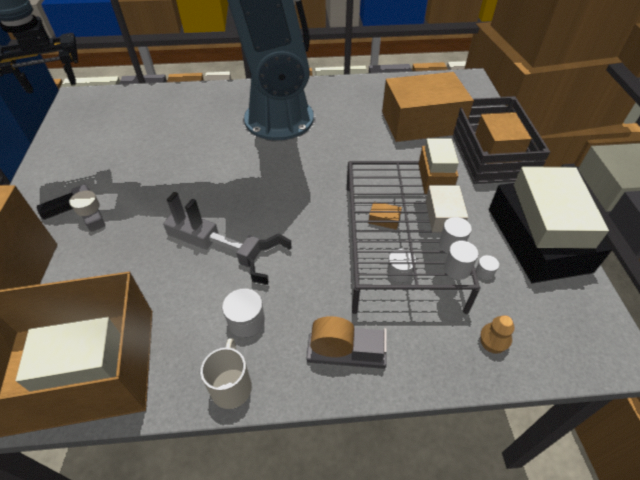

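View pics/top0.png

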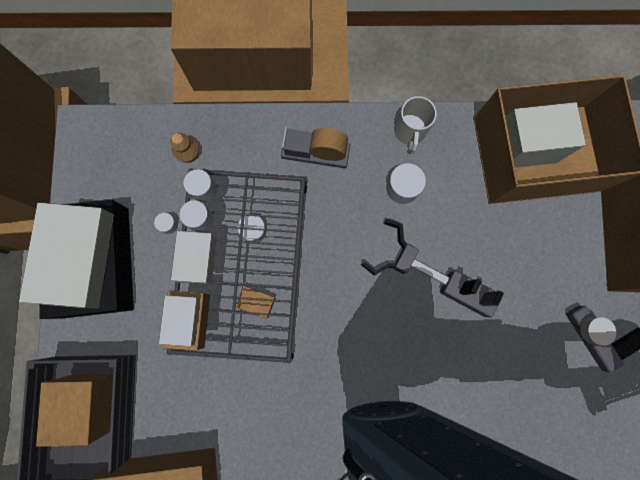

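The top view shows the reacher with its plates at about (460,285) and (490,297), its head at (405,257) and its jaws at (395,225) and (370,268). The shelf front edge runs from (306,178) to (292,360).

Things that could be taken for the tin (top-view pixels):
- the tin under the deck at (252,228), which is the one I choose
- tins on the deck at (197,182) and (193,213)
- a small tin behind the shelf at (164,222)
- a larger tin on the open table at (407,181)

The carton is at (255,302). Next I measure, with one close crop.

Run:
```python
from h import *
s=r.state()
z=np.load('top0.npz');p=z['p'];d=z['d'];P=cloud('top',s,d)
def rg(u0,u1,v0,v1): 
    return (slice(v0,v1),slice(u0,u1))
# front edge of deck
a=rg(150,320,160,370);Q=P[a];m=(Q[...,2]>.08)&(Q[...,2]<.12)
pts=Q[m];print('deck z',np.percentile(pts[:,2],[5,50,95]).round(3))
rect=cv2.minAreaRect((pts[:,:2]*1000).astype(np.float32));print('deck rect',rect,cv2.boxPoints(rect).round(0).tolist())
def white(a): 
    c=p[a].astype(int); return (c.min(-1)>110)&(c.max(-1)-c.min(-1)<25)
for nm,a in(('tin',rg(238,270,210,245)),('carton',rg(232,280,285,322))):
    Q=P[a];m=(Q[...,2]>.02)&(Q[...,2]<.07)
    q=Q[m];print(nm,len(q),np.percentile(q[:,2],[10,50,90]).round(3))
    h=.05 if nm=='tin' else .035
    q=q[abs(q[:,2]-h)<.006]; print(len(q),(q.min(0)),q.max(0),cv2.minEnclosingCircle((q[:,:2]*1000).astype(np.float32)),cv2.minAreaRect((q[:,:2]*1000).astype(np.float32)))
# reacher plates
a=rg(355,510,210,325);Q=P[a];m=(Q[...,2]>.1)&(Q[...,2]<.14)
n,l,st,c=cv2.connectedComponentsWithStats(m.astype(np.uint8))
for i in range(1,n):
    if st[i,4]>15:
        q=Q[l==i];print('plate',st[i],q[:,2].mean().round(3),cv2.minAreaRect((q[:,:2]*1000).astype(np.float32)))
m=(Q[...,2]>.03)&(Q[...,2]<.052)
n,l,st,c=cv2.connectedComponentsWithStats(m.astype(np.uint8))
for i in range(1,n):
    if st[i,4]>15:
        q=Q[l==i];print('body',st[i]+np.array([355,210,0,0,0]),q[:,2].mean().round(3),cv2.minAreaRect((q[:,:2]*1000).astype(np.float32)))
S=np.load('scene0.npz')['p'][190:310,330:510]
T=p[160:370,150:320]
o=np.zeros((600,800,3),np.uint8);o[:400,:600]=cv2.resize(S,(600,400))[...,::-1]
cv2.imwrite('pics/c0.png',o[:400,:600])
```

```text
deck z [0.096 0.1   0.108]
deck rect ((544.6769409179688, 286.816650390625), (256.7760925292969, 397.2296142578125), 85.17375946044922) [[336.0, 176.0], [732.0, 142.0], [753.0, 398.0], [358.0, 431.0]]
tin 485 [0.047 0.05  0.053]
448 [0.59880493 0.23684305 0.04474938] [0.65396301 0.29523535 0.05551249] ((628.4160766601562, 267.0525817871094), 30.341604232788086) ((626.4924926757812, 265.7594299316406), (55.16910171508789, 57.797035217285156), 2.761121988296509)
carton 676 [0.033 0.036 0.038]
668 [0.42850147 0.21589266 0.02948161] [0.49733718 0.30184015 0.04063309] ((462.86846923828125, 258.86639404296875), 43.98014831542969) ((463.01885986328125, 259.0788879394531), (75.48444366455078, 49.890602111816406), 68.37934875488281)
plate [112  69  14  15 142] 0.12 ((486.3777160644531, -203.76580810546875), (12.851572036743164, 30.8085880279541), 59.99420166015625)
plate [133  80  16  16 158] 0.121 ((461.55352783203125, -246.9072723388672), (12.789694786071777, 29.77450180053711), 60.01998519897461)
body [ 362  219  136   98 1914] 0.042 ((519.2532958984375, -144.3394317626953), (306.049560546875, 131.3433837890625), 60.380306243896484)
```

View pics/c0.png

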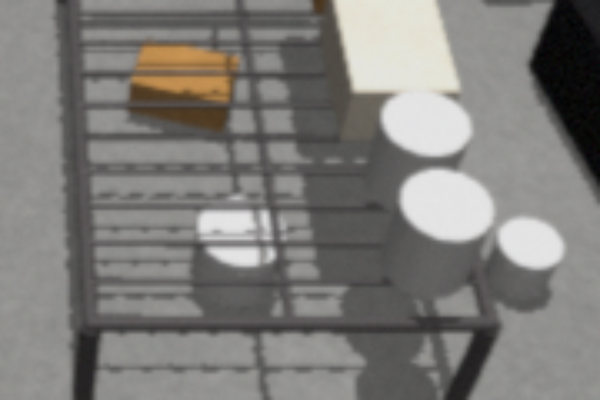

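The crop confirms the choice: the white tin under the deck is 60 mm across and 50 mm high. The carton is beside it and the other tins are on or behind the deck.

- Tin: (0.628, 0.267), about 116 mm deep.
- Shelf heading: 85.1°.
- Reacher origin: (0.474, -0.225), heading 60°.

```bash
cat >> h.py <<'E'
def go(pos,yaw,rot_last=False):
    "scaled shift and turn to a tool-down pose; yaw = world angle of -tool y, deg"
    s=r.state();R0=Ro.from_rotvec(s['eef_rot']);a=np.radians(yaw)
    y=-np.array([np.cos(a),np.sin(a),0]);z=np.array([0,0,-1.]);x=np.cross(y,z)
    R1=Ro.from_matrix(np.c_[x,y,z])
    print('shift',(R0.inv().apply(np.array(pos)-s['tcp_pos'])/.15).round(3),'turn',(np.degrees((R0.inv()*R1).as_rotvec())/45).round(3),
      't',round(s['t'],2),'w',round(s['width']*1000,1),'f',round(s['grip_force'],1))
E
python3 - <<'E'
from h import *
s=r.state()
P=cloud('top',s,np.load('top0.npz')['d'])
print(P[331,602],P[350,580],P[345,625],P[310,580])
go([.474,-.225,.2],60)
E
```

```text
[ 0.38851211 -0.49134639  0.06665223] [ 0.34403554 -0.47449641  0.00622802] [ 0.35555809 -0.56140744  0.03176366] [ 0.43359612 -0.46860419  0.03224413]
shift [ 2.61  -1.502 -0.009] turn [-0.002  0.     1.029] t 0.1 w 88.2 f 0.0
```

jog_arm --pt "0.33 -0.19 0 0 0 0.15" --pt "0.66 -0.38 0 0 0 0.35" --pt "1 -0.57 0 0 0 0.6" --pt "1 -0.57 0 0 0 0.8" --pt "1 -0.57 0 0 0 1.0" --pt "1 -0.57 0 0 0 1.0" --grip 1

```text
t: 0.85
tcp_pos: [0.2816, -0.4272, 0.1987]
eef_rot: [-3.044, 0.775, 0.001]
ft_force: [-0.1, -0.5, -0.1]
width: 0.0882
grip_force: 0.0
```

```bash
python3 -c "
from h import *
go([.474,-.225,.2],60)"
```

```text
shift [ 0.482 -1.798 -0.008] turn [-0.001  0.001  0.032] t 0.85 w 88.2 f 0.0
```

jog_arm --pt "0.09 -0.33 0 0 0 0.03" --pt "0.18 -0.66 0 0 0 0.03" --pt "0.27 -1 0 0 0 0.03" --pt "0.27 -1 0 0 0 0.03"

```text
t: 1.35
tcp_pos: [0.3906, -0.3131, 0.1988]
eef_rot: [-3.037, 0.802, 0.0]
ft_force: [0.0, 0.4, 0.1]
width: 0.0882
grip_force: 0.0
```

```bash
python3 -c "
from h import *
go([.474,-.225,.2],60)"
```

```text
shift [ 0.194 -0.785 -0.007] turn [-0.001  0.     0.009] t 1.35 w 88.2 f 0.0
```

jog_arm --pt "0.1 -0.4 0 0 0 0.01" --pt "0.194 -0.785 0 0 0 0.01" --pt "0.194 -0.785 0 0 0 0.01" --pt "0.194 -0.785 0 0 0 0.01" --pt "0.194 -0.785 0 0 0 0.01"

```text
t: 1.98
tcp_pos: [0.4722, -0.2296, 0.1989]
eef_rot: [3.03, -0.828, -0.001]
ft_force: [-0.1, 0.0, 0.1]
width: 0.0879
grip_force: 0.0
```

Run:
```python
from h import *
s,p,d=cap('wrist','w1.png');P=cloud('wrist',s,d)
m=((P[...,2]>.1)&(P[...,2]<.14)&(d>0)).astype(np.uint8)
n,l,st,c=cv2.connectedComponentsWithStats(m)
for i in range(1,n):
    if st[i,4]>60:
        q=P[l==i];print(st[i],q[:,2].mean().round(3),cv2.minAreaRect((q[:,:2]*1000).astype(np.float32)))
go([.474,-.225,.073],60)
```

```text
[265 207  22  50 962] 0.121 ((485.778076171875, -202.79478454589844), (12.198236465454102, 29.871339797973633), 60.794837951660156)
[338 206  20  51 959] 0.122 ((461.1504211425781, -246.05238342285156), (11.909736633300781, 30.015975952148438), 60.742401123046875)
shift [-0.005 -0.032  0.84 ] turn [ 0.     0.    -0.013] t 2.02 w 87.8 f 0.0
```

View pics/w1.png

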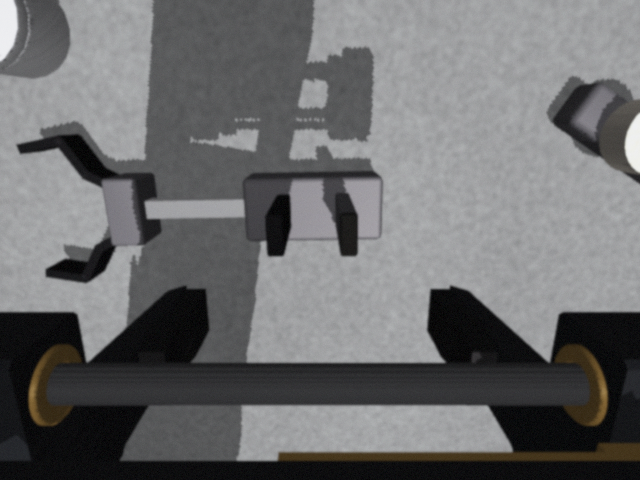

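The wrist view shows both plates, at (277,230) and (347,230), lined up between the open fingers, and their positions agree with the top view to 1 mm. I descend and squeeze lightly to 58 mm.

jog_arm --pt "-0.005 -0.032 0.2 0 0 0" --pt "-0.005 -0.032 0.45 0 0 0" --pt "-0.005 -0.032 0.65 0 0 0" --pt "-0.005 -0.032 0.8 0 0 0" --pt "-0.005 -0.032 0.84 0 0 0" --pt "-0.005 -0.032 0.84 0 0 0"

```text
t: 2.78
tcp_pos: [0.4747, -0.2243, 0.0733]
eef_rot: [3.031, -0.827, -0.0]
ft_force: [0.1, -0.4, 1.0]
width: 0.0882
grip_force: 0.0
```

jog_arm --pt "0 0 0 0 0 0" --pt "0 0 0 0 0 0" --pt "0 0 0 0 0 0" --pt "0 0 0 0 0 0" --pt "0 0 0 0 0 0" --pt "0 0 0 0 0 0" --grip 0.66 --newtons 25

```text
t: 3.52
tcp_pos: [0.4752, -0.2245, 0.0738]
eef_rot: [3.03, -0.826, 0.002]
ft_force: [-3.3, -4.2, 6.8]
width: 0.0582
grip_force: 9.4
```

Run:
```python
from h import *
s=r.state()
P=cloud('top',s,np.load('top0.npz')['d'])
print(P[181,390:426:5].round(3).tolist(),P[200,407].round(3),P[195,407].round(3))
print(P[165,300].round(3),P[162,340].round(3))
go([.594,-.130,.086],85.1)
```

```text
[[0.726, -0.047, 0.069], [0.726, -0.059, 0.067], [0.725, -0.07, 0.069], [0.726, -0.081, 0.066], [0.726, -0.093, 0.066], [0.725, -0.103, 0.069], [0.726, -0.116, 0.065], [0.726, -0.127, 0.066]] [ 0.69  -0.09   0.036] [ 0.693 -0.084  0.068]
[0.788 0.156 0.002] [0.788 0.061 0.02 ]
shift [ 0.363 -0.945 -0.082] turn [ 0.002 -0.001 -0.569] t 3.52 w 58.2 f 9.4
```

jog_arm --pt "0 0 -0.04 0 0 0" --pt "0 0 -0.085 0 0 0" --pt "0 0 -0.085 0 0 -0.12" --pt "0 0 -0.085 0 0 -0.25" --pt "0 0 -0.085 0 0 -0.4" --pt "0 0 -0.085 0 0 -0.57" --pt "0 0 -0.085 0 0 -0.57" --pt "0 0 -0.085 0 0 -0.57"

```text
t: 4.53
tcp_pos: [0.4749, -0.2233, 0.0857]
eef_rot: [-3.138, 0.136, 0.0]
ft_force: [-0.4, 0.3, -3.3]
width: 0.0581
grip_force: 6.9
```

```bash
python3 -c "
from h import *
go([.594,-.130,.086],85.1)"
```

```text
shift [ 0.737 -0.689 -0.002] turn [-0.     0.    -0.002] t 4.53 w 58.1 f 6.9
```

jog_arm --pt "0.12 -0.11 0 0 0 0" --pt "0.3 -0.28 0 0 0 0" --pt "0.48 -0.45 0 0 0 0" --pt "0.63 -0.59 0 0 0 0" --pt "0.72 -0.67 0 0 0 0" --pt "0.737 -0.689 0 0 0 0" --pt "0.737 -0.689 0 0 0 0" --pt "0.737 -0.689 0 0 0 0"

```text
t: 5.52
tcp_pos: [0.593, -0.1306, 0.0857]
eef_rot: [3.139, -0.134, -0.001]
ft_force: [0.0, -1.1, -3.6]
width: 0.0583
grip_force: 6.9
```

Run:
```python
from h import *
s,p,d=cap('scene','s2.png')
s2,p2,d2=cap('top');P=cloud('top',s2,d2)
m=(P[...,2]>.025)&(P[...,2]<.075)&(P[...,0]>.5)&(P[...,0]<.69)&(P[...,1]>-.02)&(P[...,1]<.16)&(d2>0)
q=P[m];print(len(q),q.min(0),q.max(0))
# head/shaft/jaws symmetric axis by y slice
for a in np.arange(-.02,.15,.015):
    k=q[(q[:,1]>=a)&(q[:,1]<a+.015)]
    if len(k)>5: print(a.round(3),len(k),k[:,0].min().round(3),k[:,0].max().round(3),np.median(k[:,2]).round(3),k[:,2].max().round(3))
go([.608,.035,.074],85.1)
```

```text
838 [ 0.54934008 -0.01993366  0.02528537] [0.67134573 0.12100156 0.05515556]
-0.02 50 0.594 0.611 0.039 0.044
-0.005 56 0.595 0.612 0.038 0.041
0.01 113 0.575 0.634 0.05 0.055
0.025 183 0.576 0.635 0.05 0.054
0.04 130 0.577 0.641 0.048 0.054
0.055 93 0.567 0.664 0.043 0.048
0.07 79 0.55 0.671 0.043 0.048
0.085 66 0.549 0.669 0.043 0.048
0.1 57 0.554 0.668 0.041 0.047
0.115 11 0.56 0.568 0.042 0.046
shift [ 0.003 -1.108  0.079] turn [0. 0. 0.] t 5.62 w 58.2 f 6.9
```

View pics/s2.png

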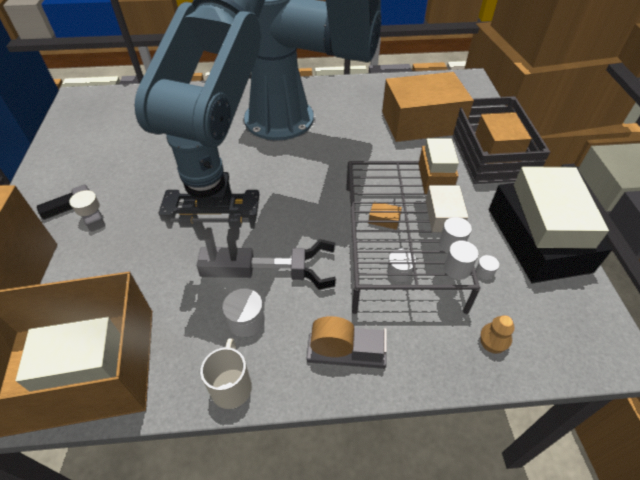

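The scene view shows the reacher level in the grasp, jaws at (320,262) facing the gap and in line with the tin at (400,260). I lower it and push in.

jog_arm --pt "0 -0.03 0.04 0 0 0" --pt "0 -0.12 0.079 0 0 0" --pt "0 -0.25 0.079 0 0 0" --pt "0 -0.4 0.079 0 0 0" --pt "0 -0.55 0.079 0 0 0" --pt "0 -0.65 0.079 0 0 0" --pt "0 -0.7 0.079 0 0 0" --pt "0 -0.7 0.079 0 0 0"

```text
t: 6.62
tcp_pos: [0.6027, -0.0242, 0.0739]
eef_rot: [-3.138, 0.131, 0.0]
ft_force: [0.5, -0.5, -2.2]
width: 0.0583
grip_force: 6.9
```

Run:
```python
from h import *
s2,p2,d2=cap('top');P=cloud('top',s2,d2)
m=(P[...,2]>.035)&(P[...,2]<.06)&(P[...,0]>.595)&(P[...,0]<.665)&(P[...,1]>.22)&(P[...,1]<.31)&(d2>0)
print('tin',cv2.minEnclosingCircle((P[m][:,:2]*1000).astype(np.float32)))
m=(P[...,2]>.036)&(P[...,2]<.06)&(P[...,0]>.5)&(P[...,0]<.7)&(P[...,1]>.1)&(P[...,1]<.155)&(d2>0)
q=P[m]
for a in np.arange(.1,.155,.015):
    k=q[(q[:,1]>=a)&(q[:,1]<a+.015)];print(a.round(3),k[:,0].min().round(3),k[:,0].max().round(3),k[:,2].max().round(3))
print(s2['ft_force'])
go([.608,.035,.074],85.1)
```

```text
tin ((628.147216796875, 266.7920227050781), 30.281925201416016)Traceback (most recent call last):
  File "<stdin>", line 8, in <module>
    return umr_minimum(a, axis, None, out, keepdims, initial, where)
ValueError: zero-size array to reduction operation minimum which has no identity
```

jog_arm --pt "0 -0.06 0 0 0 0" --pt "0 -0.16 0 0 0 0" --pt "0 -0.26 0 0 0 0" --pt "0 -0.34 0 0 0 0" --pt "0 -0.39 0 0 0 0" --pt "0 -0.396 0 0 0 0" --pt "0 -0.396 0 0 0 0" --pt "0 -0.396 0 0 0 0"

```text
t: 7.68
tcp_pos: [0.6076, 0.0337, 0.0738]
eef_rot: [-3.139, 0.133, 0.0]
ft_force: [0.2, 0.1, -2.6]
width: 0.0581
grip_force: 6.7
```

Run:
```python
from h import *
s2,p2,d2=cap('top','t3.png');P=cloud('top',s2,d2)
m=(P[...,2]>.045)&(P[...,2]<.06)&(P[...,0]>.595)&(P[...,0]<.665)&(P[...,1]>.23)&(P[...,1]<.31)&(d2>0)
print('tin',cv2.minEnclosingCircle((P[m][:,:2]*1000).astype(np.float32)))
print(s2['ft_force'])
cv2.imwrite('pics/t3c.png',cv2.resize(p2[130:330,180:480],(750,500))[...,::-1])
go([.608,.035,.074],85.1)
```

```text
tin ((628.5067138671875, 267.0828857421875), 30.320241928100586)
[ 0.23564466  0.10775711 -2.59559799]
shift [ 0.002 -0.01  -0.001] turn [-0.     0.     0.001] t 7.72 w 58.6 f 6.7
```

View pics/t3c.png

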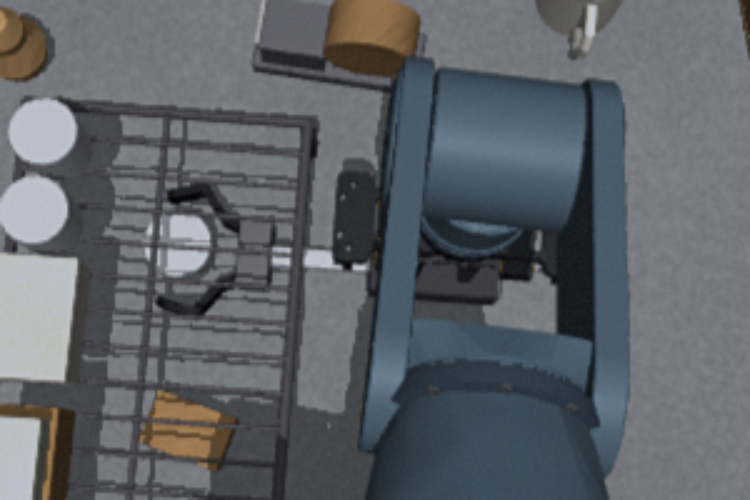

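The jaws (crop 190,190 and 185,305) straddle the tin at (183,243), with the carton clear. I squeeze with 30 N.

jog_arm --pt "0 0 0 0 0 0" --pt "0 0 0 0 0 0" --pt "0 0 0 0 0 0" --pt "0 0 0 0 0 0" --pt "0 0 0 0 0 0" --pt "0 0 0 0 0 0" --grip 0.4 --newtons 30

```text
t: 8.48
tcp_pos: [0.608, 0.0337, 0.0742]
eef_rot: [3.139, -0.133, 0.001]
ft_force: [1.1, -1.5, 2.1]
width: 0.0452
grip_force: 30.1
```

Run:
```python
from h import *
s2,p2,d2=cap('top');P=cloud('top',s2,d2)
m=(P[...,2]>.045)&(P[...,2]<.06)&(P[...,0]>.595)&(P[...,0]<.665)&(P[...,1]>.23)&(P[...,1]<.31)&(d2>0)
print('tin',cv2.minEnclosingCircle((P[m][:,:2]*1000).astype(np.float32)))
go([.594,-.130,.074],85.1)
```

```text
tin ((627.6452026367188, 267.2427062988281), 30.498992919921875)
shift [-1.000e-03  1.095e+00  1.000e-03] turn [ 0.    -0.001  0.001] t 8.53 w 45.4 f 30.1
```

jog_arm --pt "0 0.04 0 0 0 0" --pt "0 0.12 0 0 0 0" --pt "0 0.22 0 0 0 0" --pt "0 0.34 0 0 0 0" --pt "0 0.46 0 0 0 0" --pt "0 0.56 0 0 0 0" --pt "0 0.62 0 0 0 0" --pt "0 0.62 0 0 0 0"

```text
t: 9.52
tcp_pos: [0.5998, -0.0609, 0.0741]
eef_rot: [3.136, -0.134, 0.0]
ft_force: [-0.3, -3.1, 2.8]
width: 0.0446
grip_force: 30.1
```

Run:
```python
from h import *
s2,p2,d2=cap('top');P=cloud('top',s2,d2)
m=(P[...,2]>.045)&(P[...,2]<.06)&(P[...,0]>.585)&(P[...,0]<.665)&(P[...,1]>.13)&(P[...,1]<.31)&(d2>0)&(p2.min(-1)>120)
print('tin',cv2.minEnclosingCircle((P[m][:,:2]*1000).astype(np.float32)),P[m][:,2].mean(),P[m][:,2].std())
go([.590,-.175,.074],85.1);print(s2['ft_force'])
```

```text
tin ((618.1814575195312, 170.90277099609375), 30.052806854248047) 0.05062153642183673 0.001833387677405528
shift [-0.002  0.765  0.003] turn [ 0.003 -0.001  0.001] t 9.57 w 44.5 f 30.1
[-0.33045796 -3.08639824  2.79889643]
```

The tin follows, upright.

jog_arm --pt "0 0.04 0 0 0 0" --pt "0 0.13 0 0 0 0" --pt "0 0.26 0 0 0 0" --pt "0 0.4 0 0 0 0" --pt "0 0.54 0 0 0 0" --pt "0 0.67 0 0 0 0" --pt "0 0.75 0 0 0 0" --pt "0 0.77 0 0 0 0"

```text
t: 10.58
tcp_pos: [0.5899, -0.1747, 0.0739]
eef_rot: [-3.138, 0.134, 0.0]
ft_force: [1.0, 5.3, 3.4]
width: 0.0445
grip_force: 30.1
```

jog_arm --pt "0 0 0 0 0 0" --pt "0 0 0 0 0 0" --pt "0 0 0 0 0 0"

```text
t: 10.95
tcp_pos: [0.5902, -0.1746, 0.0741]
eef_rot: [3.137, -0.132, 0.0]
ft_force: [-0.5, -4.1, 1.7]
width: 0.0444
grip_force: 30.1
```

Run:
```python
from h import *
s2,p2,d2=cap('top');P=cloud('top',s2,d2)
m=(P[...,2]>.045)&(P[...,2]<.06)&(P[...,0]>.575)&(P[...,0]<.65)&(P[...,1]>.02)&(P[...,1]<.11)&(d2>0)&(p2.min(-1)>120)
print('tin',cv2.minEnclosingCircle((P[m][:,:2]*1000).astype(np.float32)),P[m][:,2].mean())
go([.590,-.175,.074],85.1);print(s2['ft_force'])
```

```text
tin ((608.8851928710938, 57.15579605102539), 30.06486701965332) 0.050632250477742224
shift [-0.001  0.003  0.001] turn [ 0.002 -0.001  0.002] t 11.0 w 44.6 f 30.1
[-0.4647426  -4.07484995  1.72405536]
```

jog_arm --pt "0 0 0 0 0 0" --pt "0 0 0 0 0 0" --pt "0 0 0 0 0 0" --pt "0 0 0 0 0 0" --grip 0.6

```text
t: 11.5
tcp_pos: [0.59, -0.1735, 0.0738]
eef_rot: [-3.139, 0.132, 0.0]
ft_force: [0.9, 2.2, 1.3]
width: 0.0531
grip_force: 7.2
```

jog_arm --pt "0 0 0 0 0 0" --pt "0 0 0 0 0 0" --pt "0 0 0 0 0 0" --pt "0 0 0 0 0 0" --grip 0.69

```text
t: 12.0
tcp_pos: [0.59, -0.1739, 0.0738]
eef_rot: [-3.139, 0.133, 0.0]
ft_force: [0.4, 1.9, -0.8]
width: 0.0609
grip_force: 5.3
```

jog_arm --pt "0 0 0 0 0 0" --pt "0 0 0 0 0 0" --pt "0 0 0 0 0 0" --pt "0 0 0 0 0 0" --grip 1

```text
t: 12.5
tcp_pos: [0.5901, -0.174, 0.074]
eef_rot: [3.139, -0.133, 0.0]
ft_force: [-0.2, -0.5, 0.2]
width: 0.0881
grip_force: 0.0
```

jog_arm --pt "0 0 -0.1 0 0 0" --pt "0 0 -0.25 0 0 0" --pt "0 0 -0.45 0 0 0" --pt "0 0 -0.65 0 0 0" --pt "0 0 -0.85 0 0 0" --pt "0 0 -0.95 0 0 0"

```text
t: 13.25
tcp_pos: [0.5911, -0.1743, 0.2196]
eef_rot: [3.137, -0.132, 0.006]
ft_force: [0.3, 0.8, 0.0]
width: 0.0881
grip_force: 0.0
```

Run:
```python
from h import *
s2,p2,d2=cap('top');P=cloud('top',s2,d2)
m=(P[...,2]>.045)&(P[...,2]<.06)&(P[...,0]>.575)&(P[...,0]<.65)&(P[...,1]>.02)&(P[...,1]<.11)&(d2>0)&(p2.min(-1)>120)
print('tin',cv2.minEnclosingCircle((P[m][:,:2]*1000).astype(np.float32)),P[m][:,2].mean())
cap('scene','s4.png');print(s2['ft_force'])
```

```text
tin ((609.2286376953125, 57.5858154296875), 30.41705322265625) 0.05091308896788329
[0.28805555 0.78034427 0.00834879]
```

View pics/s4.png

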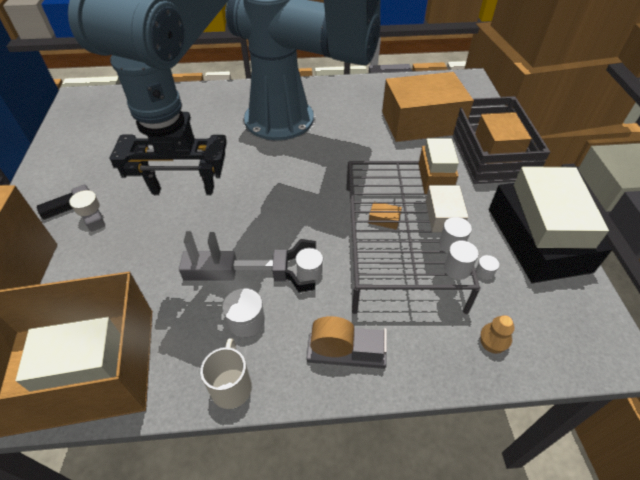

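The tin stands at (309,262) in front of the shelf, the reacher lies flat and the carton has not moved. I check that the jaws have sprung open.

Run:
```python
from h import *
s,p,d=cap('wrist');P=cloud('wrist',s,d)
m=((P[...,2]>.1)&(P[...,2]<.14)&(d>0)).astype(np.uint8)
n,l,st,c=cv2.connectedComponentsWithStats(m)
for i in range(1,n):
    if st[i,4]>60:
        q=P[l==i];print(st[i],cv2.minAreaRect((q[:,:2]*1000).astype(np.float32)))
s,p,d=cap('top');P=cloud('top',s,d)
q=P[(P[...,2]>.025)&(P[...,2]<.06)&(abs(P[...,0]-.61)<.085)&(abs(P[...,1]-.03)<.07)&(d>0)&(p.max(-1)<90)]
print(q.min(0),q.max(0))
cv2.imwrite('pics/t5.png',cv2.resize(p[150:310,250:490],(720,480))[...,::-1])
```

```text
[ 467    0  173   73 2234] ((695.0745849609375, -338.0215148925781), (121.06700897216797, 42.552310943603516), 73.17715454101562)
[274 203  19  46 811] ((591.3441162109375, -148.07376098632812), (12.100117683410645, 29.807283401489258), 85.08561706542969)
[341 203  20  47 824] ((587.1337890625, -197.8135528564453), (12.053053855895996, 29.936437606811523), 85.20418548583984)
[ 0.54166966 -0.02376981  0.0251089 ] [0.67178611 0.08618993 0.05133029]
```

View pics/t5.png

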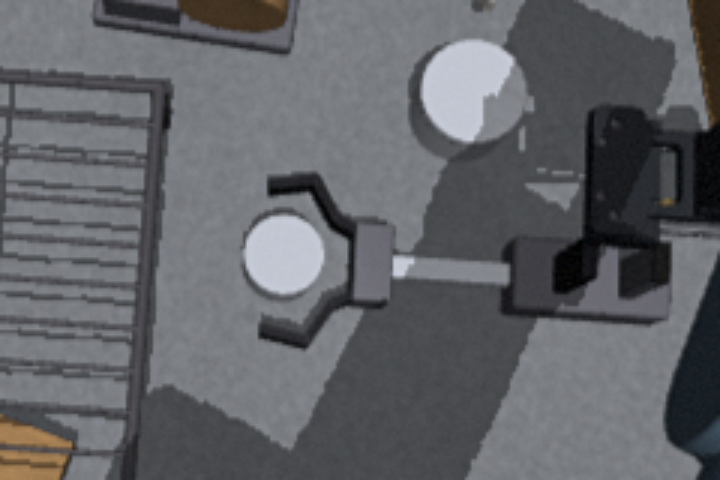

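The jaws are fully open, with the plates 62 mm apart over their outer faces and the tin standing free between the jaws at (283,253). I hand in.

```bash
python3 -c "
from cell import r
print(r.hand_in())"
```

```text
the job is handed in; nothing more can be done
None
```

The job is handed in: the tin stands upright on the open table about 65 mm in front of the shelf, the reacher lies beside it with its jaws sprung open around the tin, and the carton is still in its place in the gap.

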